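# Pack the second turned spindle and fold the prop carton shut

## Task

Pack the loose mauve spindle: lay it gently (do not drop it) into the empty front bay of the cardboard carton, flat on the bottom and alongside the spindle that is already packed. Then close the carton up: first fold both side flaps in and down flat, then fold the lid over them and press it fully home. Leave the packed spindle in its bay and do not shift the wood block, skull, tub or rasp that lie around the carton.

Things in the scene. Friction and masses are not known exactly. Their poses are not given: they have to be found in the camera images.
- carton: Open carton, brown outside, white inside, stuck to the bench, 170 (x) x 180 (y) x 56 high, walls 4 mm. Origin: centre of its underside; x points from front wall (robot side) to far wall with the lid, y to the left flap, z up. A divider along y (x 23 to 27 mm, top at z 40) leaves an empty front bay (x -81 to 23, y -86 to 86 mm) and a far bay (x 27 to 81) with the packed spindle. Inner floor at z 4.
- bay (a point): Centre of the empty front bay, on the carton's inner floor (carton frame x -29, y 0, z 4 mm); axes as the carton's.
- spindle: The loose turned mauve wooden spindle, lying on the bench (left or right of the carton), about 150 g. 140 mm long along its own x axis; square 34 x 34 mm blocks, 30 mm long, at both ends; between them a turned part, a plain 28 mm diameter barrel over the middle 32 mm. Origin: its centre, 17 mm above what it lies on.
- spindle_packed: A second, identical mauve spindle already lying in the carton's far bay, its x axis along the carton's y. Origin: its centre.
- flap_left (a joint): Angle of the left side flap (rad): 0 flat closed over the carton, 1.57 upright, up to 2.8 leaning far outward. A board 158 (along carton x) x 70 x 4 mm on a crease along the rim of the +y wall (carton y = +90 mm, z = 56.5 mm). It stays where it is left; a light push moves it.
- flap_right (a joint): The same for the right side flap, creased along the rim of the -y wall (carton y = -90 mm, z = 56.5 mm).
- flap_left_edge (a point): Middle of the left flap's free edge, 70 mm from its crease.
- flap_right_edge (a point): Middle of the right flap's free edge, 70 mm from its crease.
- lid (a joint): Angle of the lid (rad): 0 flat closed, 1.57 upright, opens up to 2.0. A brown board 178 long x 186 wide x 4 mm on a crease along the far wall's rim (carton x = +85 mm, z = 62 mm), with a 16 mm lip at its free edge that hangs in front of the front wall when shut. It stays where it is left; a light push moves it.
- lid_hinge (a point): Middle of the lid's crease; its axes turn with the lid.
- lid_edge (a point): Middle of the lid's free edge, 178 mm from its crease.
- offcut: Bystander: pale wooden block 140 x 55 x 40 mm lying on the other side of the carton from the loose spindle. Origin: centre of its underside.
- skull: Bystander: bone-white prop skull, 150 mm high, beyond the carton to the left. Origin: centre of its underside.
- tub: Bystander: white tub with a yellow cap, 70 mm across, 60 mm high, beyond the carton to the right. Origin: centre of its underside.
- rasp: Bystander: flat steel rasp with a wooden handle, 290 mm long, 22 mm high, lying beyond the carton. Origin: under its middle, x towards its tip.

How it is judged:
On the way, in this order (a step that is already met when the one before it is completed fails the run):
1. the loose spindle lies flat on the bottom of the front bay, along the divider, with both flaps and the lid still open (x of spindle in the frame of carton between -0.075 and 0.015 m and y of spindle in the frame of carton between -0.03 and 0.03 m and z of spindle in the frame of carton below 0.032 m and angle between the x axis of spindle and the y axis of carton, either way round below 0.3 rad and value of joint each of flap_left, flap_right, lid above 0.3 rad), for 0.2 s.
2. both side flaps are folded down flat (within 0.12 rad), the lid still open (value of joint each of flap_left, flap_right below 0.12 rad and value of joint lid above 0.3 rad), for 0.2 s.
3. the lid is folded over the flaps and fully home (within 0.1 rad) (value of joint each of flap_left, flap_right below 0.12 rad and value of joint lid below 0.1 rad), for 0.2 s.
At the end, for the whole second after the job is handed in: The spindle rests on the floor of the front bay (centre under 32 mm above the carton's underside, within 0.3 rad of the divider's direction), the packed spindle still lies in the far bay, both side flaps are within 0.12 rad and the lid within 0.1 rad of flat closed (all of step 3 and x of spindle in the frame of carton between -0.075 and 0.015 m and y of spindle in the frame of carton between -0.03 and 0.03 m and z of each of spindle, spindle_packed in the frame of carton below 0.032 m and angle between the x axis of spindle and the y axis of carton, either way round below 0.3 rad and x of spindle_packed in the frame of carton between 0.035 and 0.073 m and y of spindle_packed in the frame of carton between -0.03 and 0.03 m and linear speed of spindle below 0.02 m/s); the robot touches nothing.
It fails at once if the spindle is dropped into the carton (it moves faster than 0.6 m/s between the carton's walls) (x of spindle in the frame of carton between -0.075 and 0.015 m and y of spindle in the frame of carton between -0.03 and 0.03 m and z of spindle in the frame of carton below 0.07 m and linear speed of spindle above 0.6 m/s).
It fails at once if a bystander on the bench is shifted by more than 30 mm (distance of any of offcut, skull, tub, rasp from where it was at the start of the episode above 0.03 m).
It also fails if it takes over 72 s, if anything falls off the work surface, if the arm or the gripper's body presses on something with over 40 N, if the wrist force passes 120 N, or if a joint passes its speed limit or range.

## Robot

A 6-joint arm with a two-finger parallel gripper is mounted at the origin on the work surface. World frame = base frame: x ahead of the robot, y to its left, z up, the work surface at z = 0. Lengths are in m, angles in rad, forces in N, time in s.
With the tool pointing down it reaches from about 0.375 to 0.9 m from the base axis. Payload 3.1 kg.
Tool frame: the origin (TCP) lies on the centre line of the jaws, within the pads' length; the fingertips stand 19 mm ahead of it and the grasp point (between the pads) is the TCP; z points along the fingers, y is the line along which they close (so a half turn about z gives the same grasp; the last joint's range is limited). The gripper opens to 85 mm and grips with 20 to 120 N. Pads are 22 mm wide; open, the fingers measure 114 mm over their backs; the gripper's body (76 mm by 85 mm) begins 54 mm behind the grasp point. The pads swing forward as they close: fully open they stand 13 mm farther back than shut.
Start: joints at [1.038, 0.527, 1.433, -0, 1.181, -0.178], TCP at [0.217, 0.586, 0.25] pointing down, gripper open.
Joint ranges: [-3.08, 3.08], [-0.75, 2.2], [0.22, 2.44], [-1.43, 4.57], [0, 2.65], [-2.85, 2.85]. Speed limits (rad/s): [2.79, 2.79, 3.14, 3.14, 3.14, 3.14].

## Interface

Orientations are given as a unit quaternion [x, y, z, w].
In Python, from station import manip, cams, sign_off gives the robot as it stands.
- The arm moves only by the tool carry_out, never from a script. Its argument "targets" is a list that holds one entry, the list of rows, each a list of 7 numbers: the shift along the tool's x, y, z in cm, then the turn, a rotation vector about the tool's x, y, z in degrees, then the finger opening in cm, from 0 to 8.54. A call has 1 to 12 rows; each row is the pose to reach, as a shift and turn from the pose commanded when the call began, along the tool's axes at that moment; what a row does not reach only later rows make up. A row lasts 1/12 s, in which the tool goes at most 41.7 mm and 7.16 degrees, less where a joint would pass 70% of its speed; a pose out of reach is approached as far as the arm can. A call with a gripper value outside its range is refused whole. The fingers move at their own pace and stop on an object; "force" is the grip in N (left out, the last holds). Time passes only in rows, so rows that repeat a pose let the fingers close. It gives the time, the measured TCP pose, the force, the opening and the grip force at its end, in the units of the state.
- manip.sense(): the state, without advancing time (a new reading comes with each control period).
- cams.snapshot(name): name is "side" or "top"; returns the picture (420x560x3 uint8, red, green, blue); there is no depth.
- cams.camera_info(name): a dict with "K" (3x3 intrinsics, pixels), "k1" (the pictures are not rectified: a ray, as slopes to the right and down, at radius r is drawn at 1 + k1 r^2 times it, then the intrinsics apply), "T" (4x4, takes a point from camera to world coordinates). Camera axes: x right, y down, z forward; pixel columns grow to the right and rows downward; lengths in m; the calibration is good to about 2 mm. A picture is of the moment at which its call begins. camera_info takes no time and is no camera call.
- sign_off(): hands the job in; it is judged then, once.
The state is a dict: "t": time; "q": joint angles; "qd": joint speeds; "tau": joint torques, N m; "tcp_pos": TCP position; "tool_rot": TCP orientation; "force": force on the tool from outside, world axes, zero at the start; "ft_torque": the same for the moment, N m; "finger_gap": opening from 0.0 (shut) to 1.0 (fully open); "gripper_force": force on a finger pad.
Only numpy, scipy, OpenCV 4.12 (cv2) and the standard library are available. Lean on these libraries where they do the work, as an engineer would, in place of code of your own. Each camera call takes 0.05 s, during which the arm holds its last target. There are 200 camera calls.

## Working session

There is one attempt and no reset: what is moved stays moved. The work goes in short steps, Python scripts to look and compute and a tool call to move; the robot and the scene stay as the last step left them, time stands still between calls to the robot, and variables do not carry over. Pictures are saved under pics/ and viewed, at most 12 in all, crops included, and the job is handed in when it is done.

Besides the shell and the picture viewer there is one more tool, called after ">>>" in YAML: its name, and indented under it one key for each argument. carry_out: Moves the arm, as the interface text tells. Its arguments: {"type":"object","properties":{"targets":{"type":"array"},"force":{"type":"number"}},"required":["targets"]}

```bash
mkdir -p pics; ls; python3 - <<'E'
from station import manip,cams
import cv2,numpy as np
for n in("top","side"):
    cv2.imwrite(f"pics/{n}0.png",cams.snapshot(n)[:,:,::-1]); c=cams.camera_info(n)
    print(n,np.round(c["K"],1).tolist(),c["k1"],np.round(c["T"],4).tolist())
s=manip.sense();print(s)
E
```

```text
pics
top [[525.6, 0.0, 284.5], [0.0, 525.6, 215.0], [0.0, 0.0, 1.0]] -0.10250625696149117 [[-0.0263, -0.9902, 0.1374, 0.3771], [-0.9996, 0.0255, -0.0075, 0.016], [0.004, -0.1375, -0.9905, 1.5417], [0.0, 0.0, 0.0, 1.0]]
side [[437.8, 0.0, 278.7], [0.0, 437.8, 213.1], [0.0, 0.0, 1.0]] -0.14174706192047762 [[0.9744, -0.1445, 0.1722, 0.3943], [-0.2242, -0.6806, 0.6975, -0.7859], [0.0163, -0.7183, -0.6956, 0.8784], [0.0, 0.0, 0.0, 1.0]]
{'t': 0.1, 'q': array([ 1.03750044e+00,  5.28388473e-01,  1.43376880e+00,  1.68756773e-05,
        1.18139797e+00, -1.78480741e-01]), 'qd': array([ 3.04339025e-04, -1.43980756e-03, -3.62606166e-03, -1.53126226e-05,
       -9.90493899e-04, -4.11106713e-04]), 'tau': array([ 5.65660157e-04, -4.43307853e+01, -1.78588897e+01, -1.69621248e-04,
        3.85206207e-03,  2.38007357e-05]), 'tcp_pos': array([0.21678146, 0.58555812, 0.24942376]), 'tool_rot': array([ 1.76481507e-01,  9.84303467e-01, -9.17085179e-04, -3.49219760e-04]), 'force': array([-0.7564067 ,  0.09780939,  0.24778308]), 'ft_torque': array([0.00799193, 0.02538484, 0.02049701]), 'gripper_force': 0.0, 'finger_gap': 1.0008683170255372}
```

View pics/top0.png

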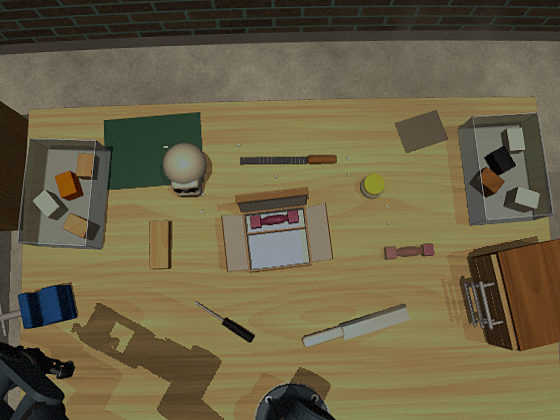

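View pics/side0.png

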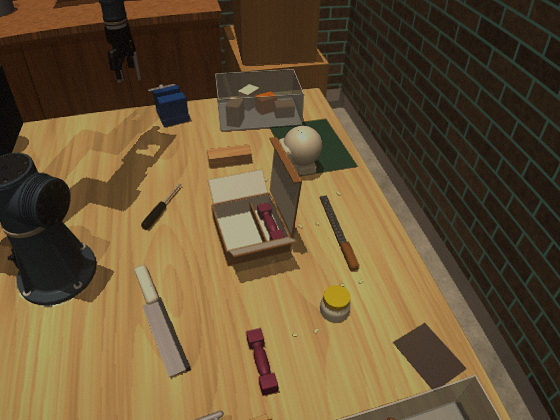

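The top view shows the carton at about (278,235), with both flaps leaning outward, the lid roughly upright at the far side, and the loose spindle at (409,251) to the right (−y). The side view agrees: carton at (250,215), spindle at (262,360).

```bash
cat > h.py <<'E'
import cv2,numpy as np
from station import manip,cams
from scipy.spatial.transform import Rotation as R
def info(n):
    c=cams.camera_info(n); return np.array(c["K"]),np.array([c["k1"],0,0,0,0.]),np.array(c["T"])
def proj(n,P):
    K,d,T=info(n); W=np.linalg.inv(T)
    return cv2.projectPoints(np.array(P,float).reshape(-1,1,3),cv2.Rodrigues(W[:3,:3])[0],W[:3,3],K,d)[0][:,0]
def world(n,px,z):
    from scipy.optimize import fsolve
    return np.array([np.r_[fsolve(lambda v:proj(n,[[v[0],v[1],z]])[0]-p,[.5,0]),z] for p in np.atleast_2d(px)])
E
python3 - <<'E'
from h import *
for n,b in(("top",(375,230,445,275)),("side",(235,315,290,400))):
    im=cv2.imread(f"pics/{n}0.png"); x0,y0,x1,y1=b; c=im[y0:y1,x0:x1].astype(int)
    m=((c[...,2]-c[...,1]>35)&(c[...,0]>c[...,1]*0.85)).astype(np.uint8)
    k,l,st,ce=cv2.connectedComponentsWithStats(m); i=1+np.argmax(st[1:,4]); ys,xs=np.where(l==i)
    r=cv2.minAreaRect(np.c_[xs+x0,ys+y0].astype(np.float32)); bp=cv2.boxPoints(r)
    w=world(n,bp,.03 if n=="top" else .017); print(n,st[i,4],r,"\n",w.round(4),w.mean(0))
    
im=cv2.imread("pics/top0.png")[180:280,212:342]; im=cv2.resize(im,None,fx=6,fy=6,interpolation=cv2.INTER_CUBIC)
cv2.imwrite("pics/c1.png",im)
im=cv2.imread("pics/side0.png")[135:270,200:310]; im=cv2.resize(im,None,fx=4.4,fy=4.4,interpolation=cv2.INTER_CUBIC)
cv2.imwrite("pics/c2.png",im)
E
```

```text
top 105 ((428.0, 249.0), (10.0, 10.0), 90.0) 
 [[ 0.4912 -0.3956  0.03  ]
 [ 0.4903 -0.4251  0.03  ]
 [ 0.4613 -0.4234  0.03  ]
 [ 0.4622 -0.3939  0.03  ]] [ 0.47624977 -0.40948842  0.03      ]
side 737 ((261.2830505371094, 358.49053955078125), (60.71335983276367, 16.20854377746582), 74.05460357666016) 
 [[ 0.4494 -0.2763  0.017 ]
 [ 0.4856 -0.2723  0.017 ]
 [ 0.4914 -0.4153  0.017 ]
 [ 0.4583 -0.4179  0.017 ]] [ 0.47115753 -0.34544749  0.017     ]
```

View pics/c1.png

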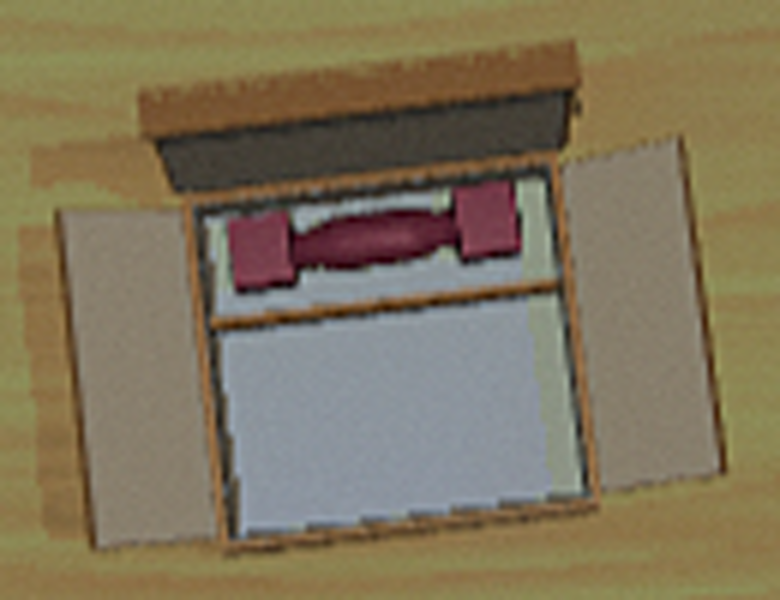

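View pics/c2.png

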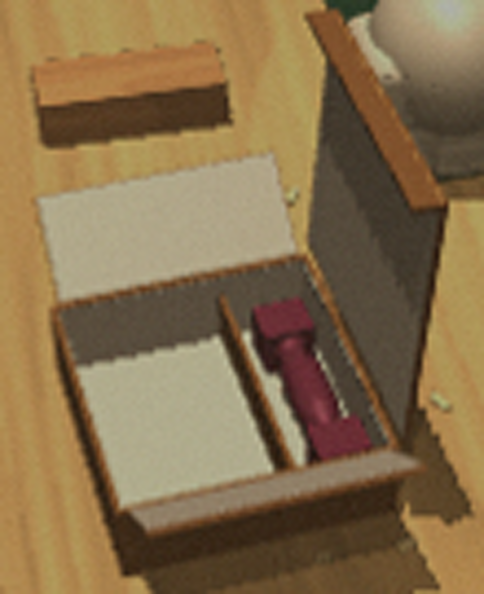

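The crops show the carton rim corners, flap edges and lid lip clearly. I'll fit the carton pose and joint angles to those corners, and the spindle to its silhouettes.

```bash
cat > model.py <<'E'
from h import *
def Rz(a): return R.from_euler('z',a)
def flap(s,th,u,x): # s=+1 left; u distance from crease
    return [x,s*(.09-u*np.cos(th)),.0565+u*np.sin(th)]
def lid(th,u,y,v=0): # v below board (lip)
    return [.085-u*np.cos(th)-v*np.sin(th),y,.062+u*np.sin(th)-v*np.cos(th)]
def toW(p,P): return Rz(p[2]).apply(np.array(P,float))+[p[0],p[1],0]
E
python3 - <<'E'
from model import *
from scipy.optimize import least_squares,minimize
def cpx(P,f,o): return (np.array(P)+.5)/f-.5+o
top=cpx([(222,545),(598,505),(186,200),(556,155),(93,550),(58,212),(725,473),(682,138),(140,92),(578,42)],6,[212,180])
sid=cpx([(55,312),(305,257),(38,198),(275,154),(335,12),(445,207)],4.4,[200,135])
def pts(p):
    x,y,a,fl,fr,l=p
    rim=[[-.085,.09,.056],[-.085,-.09,.056],[.085,.09,.056],[.085,-.09,.056]]
    F=[flap(1,fl,.07,-.079),flap(1,fl,.07,.079),flap(-1,fr,.07,-.079),flap(-1,fr,.07,.079)]
    L=[lid(l,.178,.093),lid(l,.178,-.093)]
    return toW(p,rim+F+L),toW(p,[rim[0],rim[2],F[0],F[1]]+L)
def res(p):
    A,B=pts(p); return np.r_[(proj("top",A)-top).ravel(),(proj("side",B)-sid).ravel()]
s=least_squares(res,[.5,0,0,2.3,2.3,1.6],loss="soft_l1"); print("carton",s.x.round(4)); print(res(s.x).round(1).reshape(-1,2).tolist())
masks={}
for n,b in(("top",(375,235,445,268)),("side",(235,318,290,400))):
    im=cv2.imread(f"pics/{n}0.png"); x0,y0,x1,y1=b; lab=cv2.cvtColor(im,cv2.COLOR_BGR2LAB).astype(int)
    m=np.zeros(im.shape[:2],np.uint8); c=lab[y0:y1,x0:x1]; m[y0:y1,x0:x1]=(c[...,1]>140)&(c[...,2]<c[...,1]-5)
    k,l,st,ce=cv2.connectedComponentsWithStats(m); m=(l==1+np.argmax(st[1:,4])).astype(np.uint8)
    h=cv2.convexHull(np.argwhere(m)[:,::-1].astype(np.int32)); print(n,st[1:,4].max(),cv2.boundingRect(h)); masks[n]=h
box=np.array([[i*.07,j*.017,k*.017+.017] for i in(-1,1) for j in(-1,1) for k in(-1,1)])
def draw(h): 
    m=np.zeros((1680,2240),np.uint8); cv2.fillConvexPoly(m,np.round((h.reshape(-1,2)+.5)*4).astype(np.int32),1); return m
M={n:draw(h) for n,h in masks.items()}
def cost(p,ns=("top","side")):
    c=0
    for n in ns:
        q=draw(cv2.convexHull(proj(n,toW(p,box)).astype(np.float32))); c-=(q&M[n]).sum()/(q|M[n]).sum()
    return c
for ns in(("top",),("side",),("top","side")):
    b=minimize(cost,[.47,-.345,1.55],args=(ns,),method="Nelder-Mead",options=dict(initial_simplex=[[.47,-.345,1.55],[.48,-.345,1.55],[.47,-.335,1.55],[.47,-.345,1.7]])); print(ns,b.x.round(4),b.fun)
p=s.x
print("bay",toW(p,[[-.029,0,.004]]))
E
```

```text
carton [0.5174 0.0281 0.0929 2.5015 2.4717 1.662 ]
[[0.1, 1.3], [0.9, 0.4], [-0.5, -0.5], [0.4, -0.4], [0.0, 0.3], [-0.1, -0.2], [0.2, 0.4], [-0.1, -0.2], [-0.2, 0.9], [0.2, 0.7], [-0.6, -0.9], [1.4, -0.6], [-0.1, 0.3], [0.4, -0.2], [0.5, -0.3], [0.9, -0.2]]
top 103 (424, 244, 10, 12)
side 844 (247, 329, 31, 66)
('top',) [ 0.4651 -0.3609  1.7759] -0.15996218884570948
('side',) [ 0.4706 -0.3513  1.5964] -0.8830922955561399
('top', 'side') [ 0.4704 -0.3524  1.6243] -1.032852849409678
bay [[0.48848786 0.02539228 0.004     ]]
```

```bash
cat >> model.py <<'E'
C=[.5174,.0281,.0929]
def pose(x,y,z,a): # tool down, tool y at world angle a deg
    f=np.radians((a+90)/2); return np.array([x,y,z]),R.from_quat([np.cos(f),np.sin(f),0,0])
def rows(ts,frm=None):
    s=manip.sense(); p0,r0=(s["tcp_pos"],R.from_quat(s["tool_rot"])) if frm is None else pose(*frm)
    for t in ts:
        p,r=pose(*t); print(np.round(np.r_[r0.inv().apply(p-p0)*100,np.degrees((r0.inv()*r).as_rotvec())],2).tolist())
E
python3 - <<'E'
from model import *
im=cv2.imread("pics/top0.png"); lab=cv2.cvtColor(im,cv2.COLOR_BGR2LAB).astype(int)
c=lab[236:268,378:442]; bgd=np.median(c.reshape(-1,3),0); print(bgd,lab[249,428],lab[252,391],lab[251,409])
hsv=cv2.cvtColor(im,cv2.COLOR_BGR2HSV).astype(int)[236:268,378:442]
m=((c[...,2]<c[...,1]+8)&(c[...,1]>bgd[1]+8)).astype(np.uint8)
k,l,st,ce=cv2.connectedComponentsWithStats(m,connectivity=8)
for i in range(1,k):
  if st[i,4]>15: print(st[i],ce[i]+[378,236],world("top",ce[i]+[378,236],.028).round(4))
rows([(.45,.1,.25,1.4),(.4706,-.35,.15,1.4),(.4706,-.35,.022,1.4)])
E
```

```text
[134. 127. 155.] [ 90 149 135] [ 97 144 139] [ 91 142 140]
[ 45   8  11  12 114] [428.13157895 249.28070175] [[ 0.4755 -0.4104  0.028 ]]
[  8  11  37  12 296] [401.94594595 251.78378378] [[ 0.4706 -0.3329  0.028 ]]
[-38.74, -37.43, 0.0, -0.11, 0.05, 68.27]
[-56.31, -78.89, 10.07, -0.11, 0.05, 68.27]
[-56.31, -78.87, 22.87, -0.11, 0.05, 68.27]
```

>>> carry_out:
  targets:
    - [[-38.7,-37.4,0,0,0,67,7],[-38.7,-37.4,0,0,0,67,7],[-38.7,-37.4,0,0,0,67,7],[-38.7,-37.4,0,0,0,67,7],[-38.7,-37.4,0,0,0,67,7],[-38.7,-37.4,0,0,0,67,7],[-38.7,-37.4,0,0,0,67,7],[-38.7,-37.4,0,0,0,67,7],[-38.7,-37.4,0,0,0,67,7],[-38.7,-37.4,0,0,0,67,7],[-38.7,-37.4,0,0,0,67,7],[-38.7,-37.4,0,0,0,67,7]]

```text
t: 1.1
tcp_pos: [0.4337, 0.1334, 0.2502]
tool_rot: [0.69, 0.723, -0.0, -0.0]
force: [0.1, 0.9, -0.3]
finger_gap: 0.819
gripper_force: 0.0
```

```bash
python3 - <<'E'
from model import *
print(manip.sense()["tcp_pos"])
rows([(.4713,-.3535,.12,2.5)])
E
```

```text
[0.43372462 0.13339341 0.25021289]
[-48.81, 1.5, 13.01, -0.02, -0.01, 0.16]
```

>>> carry_out:
  targets:
    - [[-25,1,0,0,0,0,7],[-48.8,1.5,3,0,0,0,7],[-48.8,1.5,13,0,0,0,7],[-48.8,1.5,13,0,0,0,7],[-48.8,1.5,13,0,0,0,7],[-48.8,1.5,13,0,0,0,7],[-48.8,1.5,13,0,0,0,7],[-48.8,1.5,13,0,0,0,7],[-48.8,1.5,13,0,0,0,7],[-48.8,1.5,13,0,0,0,7],[-48.8,1.5,13,0,0,0,7],[-48.8,1.5,13,0,0,0,7]]

```text
t: 2.1
tcp_pos: [0.4702, -0.3458, 0.1216]
tool_rot: [0.691, 0.723, 0.0, -0.001]
force: [1.0, -0.1, 0.9]
finger_gap: 0.819
gripper_force: 0.0
```

>>> carry_out:
  targets:
    - [[0,0,0,0,0,0,7],[0,0,0,0,0,0,7],[0,0,0,0,0,0,7]]

```text
t: 2.35
tcp_pos: [0.4699, -0.3432, 0.122]
tool_rot: [0.691, 0.723, 0.0, -0.001]
force: [0.4, -0.3, 0.8]
finger_gap: 0.822
gripper_force: 0.0
```

```bash
python3 - <<'E'
from model import *
s=manip.sense(); print(s["tcp_pos"],s["qd"].round(3))
rows([(.4713,-.3535,.10,2.5),(.4713,-.3535,.022,2.5)])
cv2.imwrite("pics/s1.png",cv2.resize(cams.snapshot("side")[250:400,190:350,::-1],None,fx=4,fy=4))
E
```

```text
[ 0.46988199 -0.34323056  0.12198182] [ 0.025 -0.025  0.023  0.002 -0.001 -0.   ]
[-1.04, 0.1, 2.2, -0.09, -0.13, 0.13]
[-1.05, 0.11, 10.0, -0.09, -0.13, 0.13]
```

View pics/s1.png

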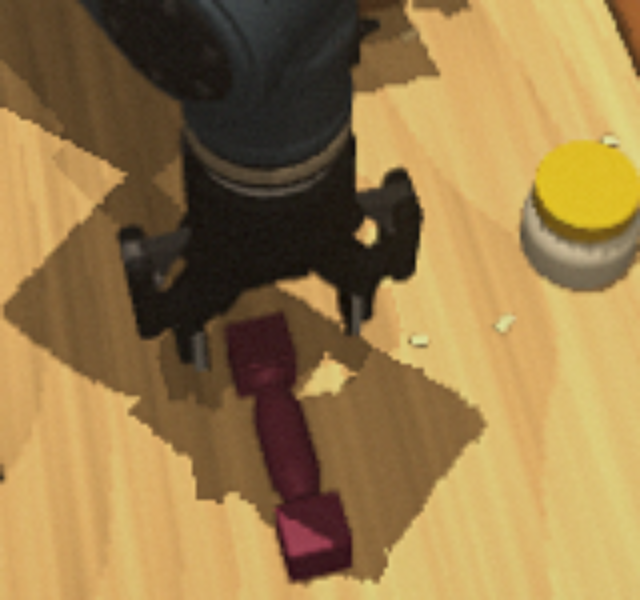

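The gripper is in line with the spindle, whose barrel centre is at crop (287,444), so I'm descending and grasping.

>>> carry_out:
  targets:
    - [[-0.95,0.1,4,0,0,0,7],[-0.95,0.1,7,0,0,0,7],[-0.95,0.1,9,0,0,0,7],[-0.95,0.1,10,0,0,0,7],[-0.95,0.1,10,0,0,0,7],[-0.95,0.1,10,0,0,0,7],[-0.95,0.1,10,0,0,0,1],[-0.95,0.1,10,0,0,0,1],[-0.95,0.1,10,0,0,0,1],[-0.95,0.1,10,0,0,0,1],[-0.95,0.1,10,0,0,0,1],[-0.95,0.1,10,0,0,0,1]]
  force: 40

```text
t: 3.4
tcp_pos: [0.4727, -0.354, 0.0243]
tool_rot: [0.69, 0.724, -0.0, 0.001]
force: [0.1, -0.2, 5.7]
finger_gap: 0.309
gripper_force: 39.2
```

>>> carry_out:
  targets:
    - [[0,0,0,0,0,0,1],[0,0,0,0,0,0,1],[0,0,0,0,0,0,1],[0,0,-3,0,0,0,1],[0,0,-6,0,0,0,1],[0,0,-10,0,0,0,1],[0,0,-14,0,0,0,1],[0,0,-16,0,0,0,1],[0,0,-16,0,0,0,1],[0,0,-16,0,0,0,1],[0,0,-16,0,0,0,1]]

```text
t: 4.32
tcp_pos: [0.4712, -0.3525, 0.1817]
tool_rot: [0.69, 0.723, 0.0, -0.001]
force: [0.6, 0.4, -2.3]
finger_gap: 0.315
gripper_force: 40.2
```

```bash
python3 - <<'E'
from model import *
s=manip.sense(); print(s["tcp_pos"],s["qd"].round(3),s["finger_gap"],s["gripper_force"])
b=toW(C,[[-.029,0,0]])[0]; a=np.degrees(C[2])
rows([(b[0],b[1],.18,a),(b[0],b[1],.03,a)])
t=cams.snapshot("top")[200:310,340:480,::-1];u=cams.snapshot("side")[225:400,170:340,::-1]
cv2.imwrite("pics/s2.png",np.hstack([cv2.resize(t,(430,338)),cv2.resize(u,(328,338))]))
E
```

```text
[ 0.47120977 -0.35252734  0.1816748 ] [-0.     0.03   0.013  0.001  0.001 -0.001] 0.31458782578442623 40.218456387519836
[37.67, 3.49, 0.24, -0.09, -0.12, -2.66]
[37.64, 3.51, 15.24, -0.09, -0.12, -2.66]
```

View pics/s2.png

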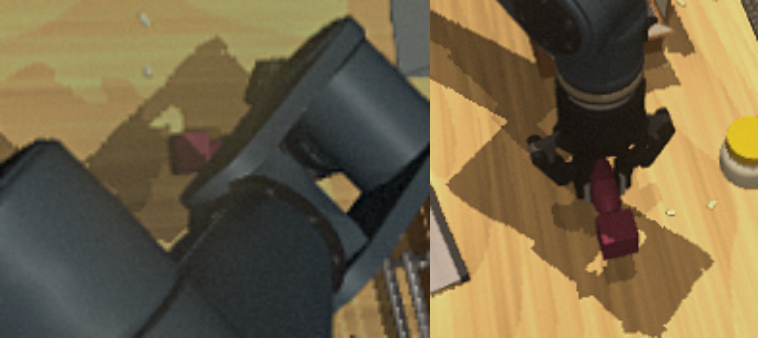

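The spindle is held at the barrel (27 mm opening) and level. Next I carry it over the bay.

>>> carry_out:
  targets:
    - [[4,0.5,0,0,0,-1,1],[8,1,0,0,0,-2,1],[12,1.5,0,0,0,-2.5,1],[16,2,0,0,0,-2.7,1],[20,2.5,0.2,0,0,-2.7,1],[24,3,0.2,0,0,-2.7,1],[28,3.3,0.2,0,0,-2.7,1],[32,3.5,0.2,0,0,-2.7,1],[35,3.5,0.2,0,0,-2.7,1],[37.6,3.5,0.2,0,0,-2.7,1],[37.6,3.5,0.2,0,0,-2.7,1],[37.6,3.5,0.2,0,0,-2.7,1]]

```text
t: 5.42
tcp_pos: [0.4885, 0.0252, 0.1793]
tool_rot: [0.672, 0.741, -0.001, -0.001]
force: [-0.1, 0.0, -1.8]
finger_gap: 0.309
gripper_force: 40.2
```

>>> carry_out:
  targets:
    - [[0,0,2,0,0,0,1],[0,0,4,0,0,0,1],[0,0,6,0,0,0,1],[0,0,7,0,0,0,1],[0,0,7,0,0,0,1],[0,0,7,0,0,0,1],[0,0,7,0,0,0,1]]

```text
t: 6.0
tcp_pos: [0.4902, 0.0231, 0.1111]
tool_rot: [0.674, 0.739, 0.0, 0.0]
force: [0.6, 0.3, -2.2]
finger_gap: 0.312
gripper_force: 40.2
```

```bash
python3 - <<'E'
from model import *
s=manip.sense(); print(s["tcp_pos"],s["qd"].round(3),s["finger_gap"],s["gripper_force"])
b=toW(C,[[-.029,0,0]])[0]; a=np.degrees(C[2])
rows([(b[0],b[1],.0285,a)])
cv2.imwrite("pics/s3.png",cv2.resize(cams.snapshot("side")[125:275,180:330,::-1],None,fx=4,fy=4))
E
```

```text
[0.49022279 0.0231102  0.11108908] [ 0.005 -0.018 -0.003  0.002 -0.002  0.001] 0.312433444823901 40.221191346645355
[0.25, -0.16, 8.26, 0.06, 0.02, -0.0]
```

View pics/s3.png

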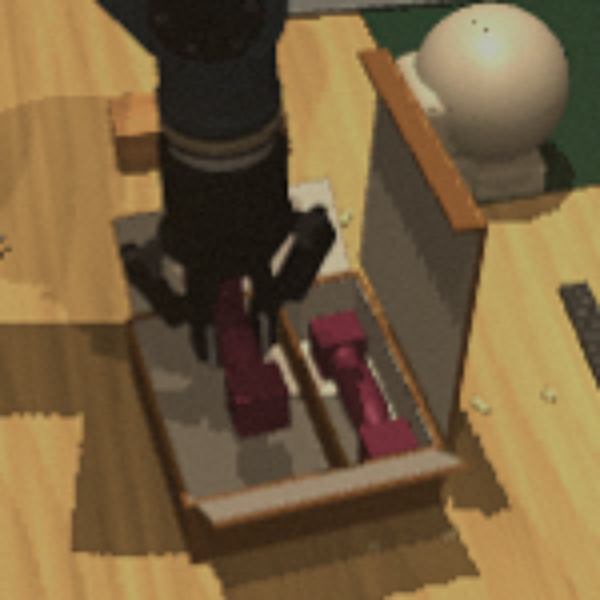

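The spindle hangs over the front bay (crop about (255,370)), parallel to the divider and clear of the walls. I lower it slowly, release it and retreat.

>>> carry_out:
  targets:
    - [[0.1,-0.1,1.5,0,0,0,1],[0.1,-0.1,3,0,0,0,1],[0.1,-0.1,4.5,0,0,0,1],[0.1,-0.1,6,0,0,0,1],[0.1,-0.1,7,0,0,0,1],[0.1,-0.1,7.6,0,0,0,1],[0.1,-0.1,8,0,0,0,1],[0.1,-0.1,8.2,0,0,0,1],[0.1,-0.1,8.2,0,0,0,1],[0.1,-0.1,8.2,0,0,0,1],[0.1,-0.1,8.2,0,0,0,1],[0.1,-0.1,8.2,0,0,0,1]]

```text
t: 7.05
tcp_pos: [0.4888, 0.0247, 0.0292]
tool_rot: [0.673, 0.739, 0.0, 0.0]
force: [0.5, 0.4, -2.3]
finger_gap: 0.308
gripper_force: 40.2
```

>>> carry_out:
  targets:
    - [[0,0,0.05,0,0,0,1],[0,0,0.1,0,0,0,1],[0,0,0.1,0,0,0,1],[0,0,0.1,0,0,0,1]]

```text
t: 7.38
tcp_pos: [0.4887, 0.0247, 0.0282]
tool_rot: [0.673, 0.739, 0.0, 0.0]
force: [-1.3, 0.0, 5.1]
finger_gap: 0.313
gripper_force: 40.9
```

>>> carry_out:
  targets:
    - [[0,0,0,0,0,0,3.2],[0,0,0,0,0,0,4],[0,0,0,0,0,0,5],[0,0,0,0,0,0,5],[0,0,0,0,0,0,5],[0,0,-2,0,0,0,5],[0,0,-6,0,0,0,5],[0,0,-10,0,0,0,5],[0,0,-14,0,0,0,2],[0,0,-16,0,0,0,0],[0,0,-16,0,0,0,0],[0,0,-16,0,0,0,0]]

```text
t: 8.38
tcp_pos: [0.4888, 0.0247, 0.1887]
tool_rot: [0.673, 0.74, 0.001, 0.001]
force: [-0.8, -0.3, -0.4]
finger_gap: 0.021
gripper_force: 0.0
```

```bash
cat >> model.py <<'E'
def crows(ts,frm=None): # tcp targets in carton frame (mm), tool y along carton x
    rows([(*toW(C,[[x/1e3,y/1e3,z/1e3]])[0],np.degrees(C[2])) for x,y,z in ts],frm)
def incarton():
    return (Rz(C[2]).inv().apply(manip.sense()["tcp_pos"]-np.array([C[0],C[1],0]))*1e3).round(1)
E
python3 - <<'E'
from model import *
cv2.imwrite("pics/s4.png",cv2.resize(cams.snapshot("side")[125:275,180:330,::-1],None,fx=3,fy=3))
print(incarton(),manip.sense()["finger_gap"])
crows([(-25,170,190),(-25,170,95),(-25,110,110),(-25,75,122),(-25,45,115),(-25,38,85),(-25,38,77)])
E
```

```text
[-29.7  -0.6 187.4] 0.004870080556779619
[17.06, 0.49, -0.26, -0.04, -0.01, 0.05]
[17.05, 0.49, 9.24, -0.04, -0.01, 0.05]
[11.05, 0.49, 7.74, -0.04, -0.01, 0.05]
[7.55, 0.48, 6.54, -0.04, -0.01, 0.05]
[4.55, 0.48, 7.24, -0.04, -0.01, 0.05]
[3.85, 0.48, 10.24, -0.04, -0.01, 0.05]
[3.85, 0.48, 11.04, -0.04, -0.01, 0.05]
```

View pics/s4.png

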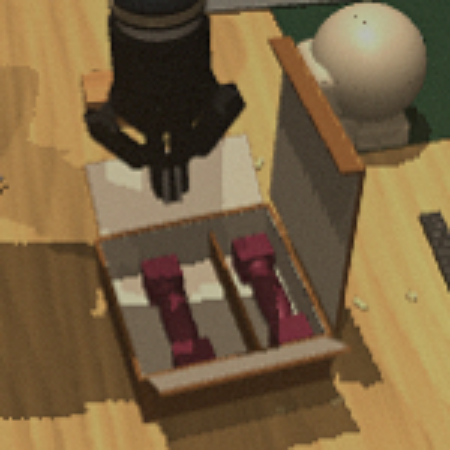

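The spindle lies in the front bay at crop (175,310), parallel to the packed one, and the jaws are shut. Next I sweep the left flap over from outside.

>>> carry_out:
  targets:
    - [[5,0.5,0,0,0,0,0],[9,0.5,0,0,0,0,0],[13,0.5,0,0,0,0,0],[17,0.5,0,0,0,0,0],[17.3,0.5,0,0,0,0,0],[17.3,0.5,0,0,0,0,0],[17.3,0.5,3,0,0,0,0],[17.3,0.5,6,0,0,0,0],[17.3,0.5,9,0,0,0,0],[17.3,0.5,9,0,0,0,0],[17.3,0.5,9,0,0,0,0]]

```text
t: 9.35
tcp_pos: [0.4757, 0.1957, 0.0956]
tool_rot: [0.674, 0.739, -0.003, -0.002]
force: [0.8, -0.3, 1.3]
finger_gap: -0.001
gripper_force: 0.0
```

```bash
python3 - <<'E'
from model import *
print(incarton())
crows([(-25,110,110),(-25,75,122),(-25,45,108),(-25,43,80),(-25,43,76)])
E
```

```text
[-26.  170.7  95.6]
[-6.07, 0.1, -1.43, -0.38, 0.05, -0.05]
[-9.57, 0.09, -2.63, -0.38, 0.05, -0.05]
[-12.57, 0.1, -1.23, -0.38, 0.05, -0.05]
[-12.77, 0.12, 1.57, -0.38, 0.05, -0.05]
[-12.77, 0.12, 1.97, -0.38, 0.05, -0.05]
```

>>> carry_out:
  targets:
    - [[-2,0,-0.4,0,0,0,0],[-4,0,-0.9,0,0,0,0],[-6,0,-1.4,0,0,0,0],[-7.8,0,-2.1,0,0,0,0],[-9.5,0,-2.6,0,0,0,0],[-11,0,-2,0,0,0,0],[-12.6,0,-1.2,0,0,0,0],[-12.8,0,0,0,0,0,0],[-12.8,0,1,0,0,0,0],[-12.8,0,1.5,0,0,0,0],[-12.8,0,1.7,0,0,0,0],[-12.8,0,1.7,0,0,0,0]]

```text
t: 10.35
tcp_pos: [0.489, 0.0702, 0.0807]
tool_rot: [0.673, 0.74, -0.0, -0.0]
force: [0.7, -0.3, -0.0]
finger_gap: 0.0
gripper_force: 0.0
```

```bash
python3 - <<'E'
from model import *
print(incarton(),manip.sense()["force"])
E
```

```text
[-24.3  44.6  80.7] [ 0.69236838 -0.25030411 -0.00701755]
```

>>> carry_out:
  targets:
    - [[0,0,0.2,0,0,0,0],[0,0,0.4,0,0,0,0],[0,0,0.4,0,0,0,0],[0,0,0.4,0,0,0,0]]

```text
t: 10.68
tcp_pos: [0.4895, 0.0703, 0.079]
tool_rot: [0.673, 0.74, 0.0, 0.001]
force: [-3.9, -1.3, 18.0]
finger_gap: 0.002
gripper_force: 9.0
```

>>> carry_out:
  targets:
    - [[0,0,-3,0,0,0,0],[0,0,-7,0,0,0,0],[-2,0,-10.5,0,0,0,0],[-6,0,-10.5,0,0,0,0],[-10,0,-10.5,0,0,0,0],[-14,0,-10.5,0,0,0,0],[-18,0,-10.5,0,0,0,0],[-21.7,0,-10.5,0,0,0,0],[-21.7,0,-10.5,0,0,0,0],[-21.7,0,-10.5,0,0,0,0]]

```text
t: 11.52
tcp_pos: [0.5099, -0.1478, 0.1819]
tool_rot: [0.674, 0.738, 0.0, 0.0]
force: [-0.7, -0.0, -0.3]
finger_gap: -0.0
gripper_force: 0.0
```

```bash
python3 - <<'E'
from model import *
print(incarton())
crows([(-25,-173,96)])
cv2.imwrite("pics/s5.png",cv2.resize(cams.snapshot("top")[180:280,212:342,::-1],None,fx=4,fy=4))
E
```

```text
[ -23.8 -174.5  181.9]
[0.15, -0.13, 8.59, 0.05, 0.02, -0.14]
```

View pics/s5.png

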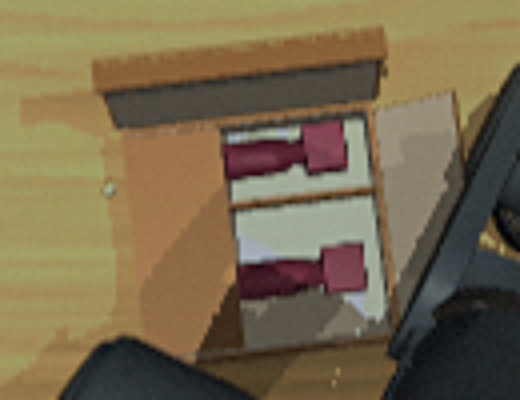

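The left flap is flat, with its free edge at crop x≈230, and both spindles are in place. I repeat the same sweep for the right flap.

>>> carry_out:
  targets:
    - [[0,0,3,0,0,0,0],[0,0,6,0,0,0,0],[0,0,8.6,0,0,0,0],[0,0,8.6,0,0,0,0],[0,0,8.6,0,0,0,0]]

```text
t: 11.98
tcp_pos: [0.5084, -0.1438, 0.0948]
tool_rot: [0.672, 0.74, -0.0, -0.002]
force: [-0.9, -1.0, 0.9]
finger_gap: -0.001
gripper_force: 0.0
```

>>> carry_out:
  targets:
    - [[2,0,-0.4,0,0,0,0],[4,0,-0.9,0,0,0,0],[6.2,0,-1.4,0,0,0,0],[8.1,0,-2.1,0,0,0,0],[9.9,0,-2.6,0,0,0,0],[11.4,0,-2,0,0,0,0],[12.8,0,-1.2,0,0,0,0],[13,0,0,0,0,0,0],[13,0,1,0,0,0,0],[13,0,1.4,0,0,0,0],[13,0,1.5,0,0,0,0],[13,0,1.5,0,0,0,0]]

```text
t: 12.98
tcp_pos: [0.4977, -0.0169, 0.081]
tool_rot: [0.673, 0.739, 0.0, 0.0]
force: [-1.4, -0.4, 0.3]
finger_gap: 0.007
gripper_force: 0.0
```

```bash
python3 - <<'E'
from model import *
print(incarton(),manip.sense()["force"])
E
```

```text
[-23.8 -43.   81. ] [-1.44192649 -0.42531376  0.32683617]
```

>>> carry_out:
  targets:
    - [[0,0,0.2,0,0,0,0],[0,0,0.4,0,0,0,0],[0,0,0.4,0,0,0,0],[0,0,0.4,0,0,0,0]]

```text
t: 13.32
tcp_pos: [0.4981, -0.0171, 0.079]
tool_rot: [0.673, 0.739, 0.001, 0.001]
force: [-2.4, 0.5, 17.4]
finger_gap: -0.005
gripper_force: 9.0
```

```bash
python3 - <<'E'
from model import *
print(incarton())
crows([(-25,0,190),(-25,0,305),(140,0,305),(140,0,220)])
E
```

```text
[-23.4 -43.2  79. ]
[4.31, -0.13, -11.1, 0.14, 0.05, 0.01]
[4.3, -0.1, -22.6, 0.14, 0.05, 0.01]
[4.3, 16.4, -22.56, 0.14, 0.05, 0.01]
[4.3, 16.38, -14.06, 0.14, 0.05, 0.01]
```

>>> carry_out:
  targets:
    - [[0,0,-4,0,0,0,0],[2,0,-8,0,0,0,0],[4,0,-12,0,0,0,0],[4.3,0,-16,0,0,0,0],[4.3,0,-20,0,0,0,0],[4.3,0,-23,0,0,0,0],[4.3,2,-23,0,0,0,0],[4.3,5,-23,0,0,0,0],[4.3,9,-23,0,0,0,0],[4.3,13,-23,0,0,0,0],[4.3,16.4,-23,0,0,0,0],[4.3,16.4,-23,0,0,0,0]]

```text
t: 14.32
tcp_pos: [0.6626, 0.041, 0.3059]
tool_rot: [0.673, 0.739, 0.002, 0.002]
force: [0.6, -0.3, 0.4]
finger_gap: -0.001
gripper_force: 0.0
```

>>> carry_out:
  targets:
    - [[0,0,0,0,0,0,0],[0,0,0,0,0,0,0],[0,0,0,0,0,0,0]]

```text
t: 14.57
tcp_pos: [0.6552, 0.0414, 0.3066]
tool_rot: [0.673, 0.739, -0.0, -0.001]
force: [-1.1, -0.0, -0.5]
finger_gap: -0.0
gripper_force: 0.0
```

```bash
python3 - <<'E'
from model import *
print(incarton(),manip.sense()["force"])
crows([(140,0,233),(104,0,236),(51,0,228),(3,0,203),(-32,0,162),(-49,0,125),(-54,0,98.5),(-55,0,86)])
cv2.imwrite("pics/s6.png",cv2.resize(cams.snapshot("side")[95:275,180:380,::-1],None,fx=3,fy=3))
E
```

```text
[138.5   0.4 306.6] [-1.07785919 -0.04986024 -0.49525226]
[-0.04, 0.16, 7.36, -0.09, -0.01, 0.03]
[-0.04, -3.44, 7.07, -0.09, -0.01, 0.03]
[-0.04, -8.73, 7.88, -0.09, -0.01, 0.03]
[-0.04, -13.53, 10.38, -0.09, -0.01, 0.03]
[-0.04, -17.02, 14.49, -0.09, -0.01, 0.03]
[-0.04, -18.72, 18.19, -0.09, -0.01, 0.03]
[-0.04, -19.22, 20.84, -0.09, -0.01, 0.03]
[-0.04, -19.31, 22.09, -0.09, -0.01, 0.03]
```

View pics/s6.png

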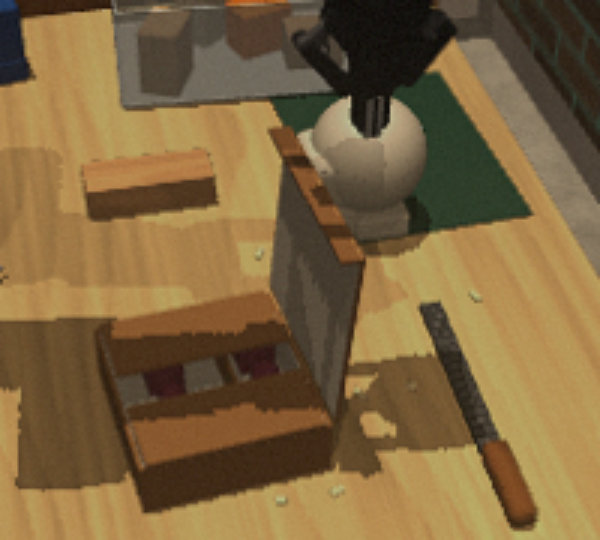

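Both flaps lie flat, the lid is upright, and the fingertips at crop (370,130) are behind it, clear of the skull. I fold the lid along its arc.

>>> carry_out:
  targets:
    - [[0,0.2,3,0,0,0,0],[0,0.2,6,0,0,0,0],[0,0.2,7.3,0,0,0,0],[0,0.2,7.3,0,0,0,0],[0,-1.5,7.2,0,0,0,0],[0,-3.4,7,0,0,0,0],[0,-5.2,7.2,0,0,0,0],[0,-7,7.5,0,0,0,0],[0,-8.7,7.9,0,0,0,0],[0,-10.3,8.6,0,0,0,0],[0,-12,9.5,0,0,0,0],[0,-13.5,10.4,0,0,0,0]]

```text
t: 15.62
tcp_pos: [0.5221, 0.0286, 0.2047]
tool_rot: [0.673, 0.739, 0.001, 0.002]
force: [0.4, -0.4, -0.9]
finger_gap: -0.002
gripper_force: 0.2
```

```bash
python3 - <<'E'
from model import *
print(incarton(),manip.sense()["force"])
crows([(-32,0,162),(-49,0,125),(-54,0,98.5),(-55,0,86)])
cv2.imwrite("pics/s7.png",cv2.resize(cams.snapshot("side")[95:275,180:380,::-1],None,fx=3,fy=3))
E
```

```text
[4.700e+00 1.000e-01 2.047e+02] [ 0.42015828 -0.37197464 -0.9121533 ]
[0.0, -3.69, 4.26, 0.26, 0.07, 0.05]
[0.01, -5.41, 7.95, 0.26, 0.07, 0.05]
[0.01, -5.92, 10.6, 0.26, 0.07, 0.05]
[0.01, -6.03, 11.85, 0.26, 0.07, 0.05]
```

View pics/s7.png

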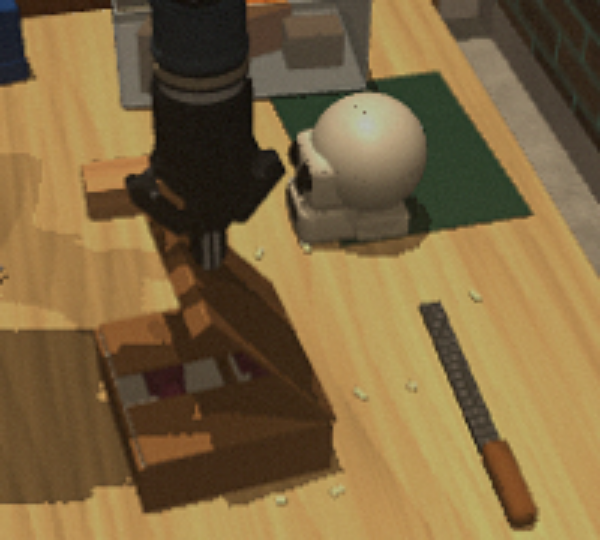

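The lid now leans about 45° over the flaps, with the fingertips on its outer face near the free edge (crop (210,262)). I continue down.

>>> carry_out:
  targets:
    - [[0,-1.3,1.4,0,0,0,0],[0,-2.6,2.8,0,0,0,0],[0,-3.7,4.3,0,0,0,0],[0,-4.6,6,0,0,0,0],[0,-5.4,7.9,0,0,0,0],[0,-5.7,9.3,0,0,0,0],[0,-5.9,10.6,0,0,0,0],[0,-6,11.4,0,0,0,0],[0,-6,11.8,0,0,0,0],[0,-6,12,0,0,0,0],[0,-6,12.1,0,0,0,0],[0,-6,12.1,0,0,0,0]]

```text
t: 16.67
tcp_pos: [0.4632, 0.0231, 0.0845]
tool_rot: [0.673, 0.74, 0.0, 0.001]
force: [-4.4, -0.7, 20.3]
finger_gap: 0.002
gripper_force: 10.2
```

>>> carry_out:
  targets:
    - [[0,0,0.1,0,0,0,0],[0,0,0.2,0,0,0,0],[0,0,0.2,0,0,0,0],[0,0,0.2,0,0,0,0]]

```text
t: 17.0
tcp_pos: [0.4632, 0.0231, 0.0841]
tool_rot: [0.673, 0.74, 0.001, 0.002]
force: [-7.2, -0.4, 36.8]
finger_gap: -0.002
gripper_force: 18.2
```

Home with firm resistance: the tip is at about 65 mm, level with the lid top. I retreat and check.

>>> carry_out:
  targets:
    - [[0,0,-2,0,0,0,0],[0,0,-5,0,0,0,0],[0,0,-9,0,0,0,0],[0,0,-13,0,0,0,0],[0,0,-17,0,0,0,0],[0,0,-20,0,0,0,0],[0,0,-20,0,0,0,0],[0,0,-20,0,0,0,0],[0,0,-20,0,0,0,0],[0,0,-20,0,0,0,0],[0,0,-20,0,0,0,0]]

```text
t: 17.92
tcp_pos: [0.4616, 0.0234, 0.2782]
tool_rot: [0.673, 0.739, -0.001, -0.002]
force: [0.6, -0.5, -0.1]
finger_gap: 0.001
gripper_force: 0.0
```

```bash
python3 - <<'E'
from model import *
print(incarton(),manip.sense()["force"])
im=cams.snapshot("side")[:,:,::-1].copy()
P=proj("side",toW(C,[lid(0,.178,.093),lid(0,.178,-.093),lid(0,0,-.093),lid(0,0,.093)]))
im=cv2.resize(im[95:275,180:380],None,fx=3,fy=3)
for p in (P-[180,95])*3: cv2.circle(im,tuple(int(v) for v in p),3,(0,255,0),1)
cv2.imwrite("pics/s8.png",im)
E
```

```text
[-56.    0.5 278.2] [ 0.55731888 -0.48087296 -0.08716592]
```

View pics/s8.png

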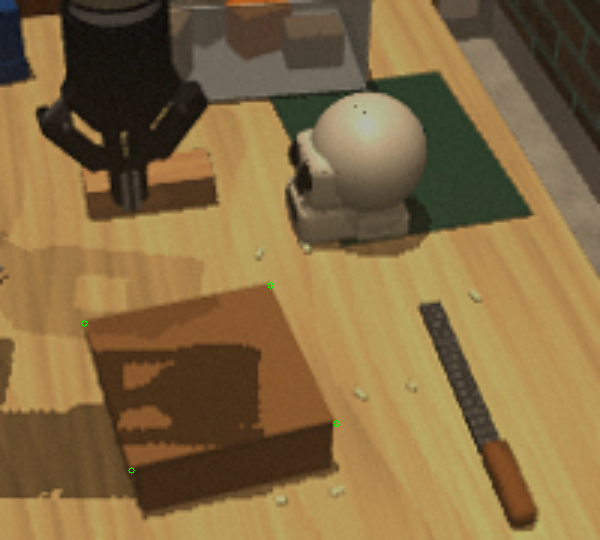

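The lid corners match the projected closed position, with marks at crop (84,323), (270,286), (335,424) and (131,470). Nothing touches the carton, so I hand in.

```bash
python3 -c "
from station import sign_off
print(sign_off())"
```

```text
the job is handed in; nothing more can be done
None
```

The spindle is laid in the front bay, both side flaps are folded flat and the lid is pressed home; I handed the job in at about 18 s, and the interface gave no verdict.

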